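# Draw the slide carrier out to the reading position and lock it

### The job

The stained slides are parked under the amber light shield of the reading stage. With a fingertip pressed gently on the ribbed rubber strip of the dark slide carrier - never on the glass slides - draw the carrier straight toward the robot, past the sprung side roller, until it sits fully home against both steel front stops. Then swing the steel catch a quarter turn in behind the carrier, fully across, so that it is locked for reading, let go, and leave the other things on the bench alone.

Things in the scene. Friction and masses are not known exactly. Their poses are not given: they have to be found in the camera images.
- stage: Fixed reading stage: light grey slab 240 x 176 mm, its level metal bed 22 mm above the worktop. Origin on the worktop under the middle of the line of the front stops; x runs back along the bed toward the hood, y left, z up. Low dark rails, 7 mm high: the right one (guide edge, inner face at y -52 mm) runs the whole length, the left one (inner face y +54.5) from x 4 to 52.
- home_line (a point): Point on the bed, 22 mm above the worktop, midway between the front stops: the middle of the carrier's front edge comes here when it is home. Axes as the stage.
- front_stops: Two small steel stops on the front of the bed, each 10 x 18 mm and 5.5 mm high. Origin and axes as the stage: their seating faces are at x 0, their middles at y -34 and +34 mm.
- hood_edge (a point): Middle of the front edge of the amber hood, on its top, 38 mm above the worktop. The hood is 128 mm wide, 48 mm deep (back from here) and leaves 12 mm of height above the bed.
- side_roller_top (a point): Top of the white sprung roller (16 mm diameter) in the left rail, at stage x 33, y 57.5 mm. The carrier's left edge must push it 2.5 mm outward against 3 to 4.5 N, which adds 3 to 5 N of drag from about stage x 40 mm of the carrier's front edge on: this is not the end of the travel.
- slide_carrier: Loose dark flat carrier, 116 (x) x 104 (y) x 5 mm with chamfered front corners, 0.16 to 0.33 kg, flat on the bed, back half under the hood, front edge 62 to 90 mm short of the stops. Origin at the centre of its underside, front edge at its x -58, axes as the stage when home (origin then at stage x 58). Slides on the bed with friction about 0.2. A press of 10 to 16 N on its pad draws it; less may slip, 25 N is too much.
- finger_pad (a point): Centre of the top of the ribbed black rubber strip on the front of the carrier, the place to press: 28 mm along the carrier's x by 90 mm along y, about 28 mm above the worktop, 16 mm behind the carrier's front edge. Grippy (friction about 1). Axes as the carrier.
- slides: Three glass microscope slides (76 x 26 mm, side by side, long way along x) fixed on the carrier, tops 6 mm above its underside. They begin 19 mm behind the middle of the rubber strip. Not to be touched. Origin and axes as the carrier.
- front_left (a point): Point on the carrier's front bottom edge, 45 mm left of its middle; at stage x 0 when home.
- front_right (a point): Point on the carrier's front bottom edge, 45 mm right of its middle; at stage x 0 when home.
- catch (a joint): Angle of the steel catch bar about its upright pivot; grows clockwise from above. 0: points back along stage +x, beside the carrier's path. -0.5: outward stop. +1.571: inner stop, fully across, pointing along stage -y behind the carrier's rear edge, 1.5 mm clear of it if home. Starts at -0.45 to 0, stays where left, takes about 1.5 N at its post. A carrier not home blocks it.
- catch_pivot (a point): On the catch's pivot axis, 32 mm above the worktop, at stage x 124, y 66 mm. The bar is 46 mm long (36 mm from the pivot to its free end), 13 mm wide, its top 31.5 mm above the worktop.
- catch_post (a point): On the axis of the black upright grip post on the catch, 42 mm above the worktop. The post is 12 mm in diameter, 28 mm from the pivot, and stands from 31 to 50 mm above the worktop.
- petri_mid (a point): Centre of a loose stack of white petri dishes, 92 mm diameter, 40 mm high, right of the stage. A bystander.
- beaker_mid (a point): Centre of a small loose glass beaker, 45 mm diameter, 57 mm high, left of the stage. A bystander.
- tweezers_mid (a point): Middle of loose steel tweezers, 126 mm long, 8 mm high, lying right of the stage. A bystander.
Things that resemble listed ones, but are neither listed nor needed, are in the scene too. Leave any green look-alike of the slide_carrier alone.

How it is judged:
On the way, in this order (a step that is already met when the one before it is completed fails the run):
1. the carrier is drawn fully home against both front stops, catch still open (x of each of front_left, front_right in the frame of stage below 0.002 m and z of slide_carrier in the frame of stage below 0.0245 m and angle between slide_carrier's own z axis and vertical below 0.03 rad and value of joint catch below 0.7 rad), for 0.2 s.
2. the catch is swung fully across behind the carrier, which stays home (x of each of front_left, front_right in the frame of stage below 0.002 m and z of slide_carrier in the frame of stage below 0.0245 m and angle between slide_carrier's own z axis and vertical below 0.03 rad and value of joint catch above 1.45 rad), for 0.2 s.
At the end, for the whole second after the job is handed in: The carrier lies flat on the bed with both ends of its front edge within 2 mm of the front stops and at rest, the catch is across behind it (at least 1.45 of 1.571 rad), and everything is released (all of step 2 and linear speed of slide_carrier below 0.01 m/s); the robot touches nothing.
It fails at once if the carrier is pressed or pushed with more than 25 N (contact force between any of the fingers, the arm and slide_carrier above 25 N).
It fails at once if the glass slides are touched (more than 1 N) (contact force between any of the fingers, the arm and slides above 1 N).
It fails at once if the carrier is rammed against the stops with more than 20 N (contact force between slide_carrier and front_stops above 20 N).
It fails at once if the carrier is lifted or tipped (angle between slide_carrier's own z axis and vertical above 0.1 rad or z of slide_carrier in the frame of stage above 0.03 m).
It fails at once if a bystander (petri dishes, beaker, tweezers) is moved more than 20 mm (distance of any of petri_mid, beaker_mid, tweezers_mid from where it was at the start of the episode above 0.02 m).
It also fails if it takes over 62 s, if anything falls off the work surface, if the arm or the gripper's body presses on something with over 40 N, if the wrist force passes 120 N, or if a joint passes its speed limit or range.

### The arm

A 7-joint arm with a two-finger parallel gripper is mounted at the origin on a cart in front of the work surface, level with it; the furniture and walls round the work are solid. World frame = base frame: x ahead of the robot, y to its left, z up, the work surface at z = 0. Lengths are in m, angles in rad, forces in N, time in s.
With the tool pointing down it reaches from about 0.35 to 0.775 m from the base axis. Payload 3.1 kg.
Tool frame: the origin (TCP) lies at the very end of the fingers, on their centre line; the grasp point (between the pads) lies 19 mm behind it; z points along the fingers, y is the line along which they close (so a half turn about z gives the same grasp; the last joint's range is limited). The gripper opens to 85 mm and grips with 20 to 120 N. Pads are 22 mm wide; open, the fingers measure 114 mm over their backs; the gripper's body (76 mm by 85 mm) begins 54 mm behind the grasp point. The pads swing forward as they close: fully open they stand 13 mm farther back than shut.
Start: joints at [1.108, 0.311, 0.014, 1.512, -0.004, 1.319, -0.027], TCP at [0.225, -0.502, 0.193] pointing down, gripper open.
Joint ranges: [-2.7, 2.7], [-0.3, 1.91], [-1.27, 1.3], [0.12, 2.57], [-1.44, 4.58], [0.2, 2.03], [-3.05, 3.05]. Speed limits (rad/s): [2.79, 2.79, 3.14, 3.14, 3.14, 3.14, 3.14].

### API

Orientations are given as [roll, pitch, yaw] about the fixed x, y, z axes, in that order (R = Rz(yaw) Ry(pitch) Rx(roll)).
In Python, from workcell import manip, vision gives the robot as it stands. The module is installed in compiled form; this text tells all that it offers.
- The arm moves only by the shell command python3 -m inch 'ROWS' [FORCE]. ROWS is JSON, one flat list of numbers, 7 for each row, row after row: the finger opening in mm, from 0 to 85.4, then the shift along the tool's x, y, z in mm, then the turn, a rotation vector about the tool's x, y, z in degrees. A call has 1 to 12 rows; each row is the pose to reach, as a shift and turn from the pose commanded when the call began, along the tool's axes at that moment; what a row does not reach only later rows make up. A row lasts 1/8 s, in which the tool goes at most 62.5 mm and 10.7 degrees, less where a joint would pass 70% of its speed; a pose out of reach is approached as far as the arm can. A call with a gripper value outside its range is refused whole. The fingers move at their own pace and stop on an object; FORCE is the grip in N (left out, the last holds). Time passes only in rows, so rows that repeat a pose let the fingers close. It gives the time, the measured TCP pose, the force, the opening and the grip force at its end, in the units of the state.
- manip.sense(): the state, without advancing time (a new reading comes with each control period).
- vision.snapshot(name): name is "side" or "top" or "wrist"; returns a dict with "frame" (400x640x3 uint8, red, green, blue), "fx", "fy", "cx", "cy" (pixels), "position" and "attitude" of the camera in the world; the wrist camera has in their place "hand_eye" (4x4, takes a point from camera to tool coordinates, whose origin is the TCP and whose axes are the flange's). Camera axes: x right, y down, z forward; pixel columns grow to the right and rows downward; lengths in m; the calibration is good to about 2 mm. A picture is of the moment at which its call begins: read the wrist's pose just before it. There is no depth.
- manip.hand_in(): hands the job in; it is judged then, once.
The state is a dict: "time": time; "joints": joint angles; "dq": joint speeds; "joint_efforts": joint torques, N m; "ee_pos": TCP position; "orientation": TCP orientation; "contact_force": force on the tool from outside, world axes, zero at the start; "moment": the same for the moment, N m; "gripper_width": finger opening in m; "gripper_force": force on a finger pad.
Only numpy, scipy, OpenCV 4.12 (cv2) and the standard library are available. Lean on these libraries where they do the work, as an engineer would, in place of code of your own. Each camera call takes 0.05 s, during which the arm holds its last target. There are 200 camera calls.

## Working session

There is one attempt and no reset: what is moved stays moved. The work goes in short steps, Python scripts to look and compute and a shell command to move; the robot and the scene stay as the last step left them, time stands still between calls to the robot, and variables do not carry over. Pictures are saved under pics/ and viewed, at most 10 in all, crops included, and the job is handed in when it is done.

```bash
mkdir -p pics; cat > h.py <<'E'
import numpy as np, cv2
from workcell import manip, vision
from scipy.spatial.transform import Rotation as R
def snap(n,f):
    s=manip.sense(); d=vision.snapshot(n); cv2.imwrite(f,d["frame"][:,:,::-1]); 
    return s,d
def cam(s,d):
    if "hand_eye" in d:
        H=np.array(d["hand_eye"]); T=np.eye(4); T[:3,:3]=R.from_euler('xyz',s["orientation"]).as_matrix(); T[:3,3]=s["ee_pos"]
        M=T@H; return M[:3,3],M[:3,:3]
    a=np.array(d["attitude"],float)
    r=a if a.shape==(3,3) else (R.from_euler('xyz',a).as_matrix() if a.size==3 else R.from_quat(a).as_matrix())
    return np.array(d["position"]),r
def ray(s,d,u,v,z):
    p,r=cam(s,d); q=r@np.array([(u-d["cx"])/d["fx"],(v-d["cy"])/d["fy"],1]); return p+q*(z-p[2])/q[2]
def proj(s,d,X):
    p,r=cam(s,d); c=r.T@(np.array(X)-p); return d["fx"]*c[0]/c[2]+d["cx"],d["fy"]*c[1]/c[2]+d["cy"]
E
python3 - <<'E'
from h import *
s,d=snap("top","pics/top.png"); print({k:v for k,v in d.items() if k!="frame"}); print(s)
import pickle; pickle.dump((s,d),open("top.pkl","wb"))
s,d=snap("side","pics/side.png"); print({k:v for k,v in d.items() if k!="frame"}); pickle.dump((s,d),open("side.pkl","wb"))
E
```

```text
{'fx': 452.20742130960514, 'fy': 452.20742130960514, 'cx': 328.11649260920234, 'cy': 199.31898608114741, 'position': array([0.47884458, 0.02487367, 0.98857582]), 'attitude': array([-3.07243716, -0.01169213, -1.5559195 ])}
{'time': 0.0, 'joints': array([ 1.10827056,  0.31172792,  0.0139958 ,  1.51302717, -0.00441078,
        1.31922423, -0.02721791]), 'dq': array([ 0.00115696,  0.00032192,  0.00219822, -0.00056658,  0.00090091,
       -0.0009842 , -0.00113247]), 'joint_efforts': array([ 3.92421034e-04, -3.79915595e+01,  1.46307573e-01, -2.30591351e+01,
        1.23060597e-02,  1.35513389e-02, -1.20231044e-05]), 'ee_pos': array([ 0.22435958, -0.50126567,  0.19213204]), 'orientation': array([-3.13923848e+00,  8.71980264e-05,  4.20878556e-01]), 'contact_force': array([-0.3602023 ,  0.20759725,  0.07260652]), 'moment': array([-0.02799064,  0.00501951, -0.0072904 ]), 'gripper_force': 0.0, 'gripper_width': 0.08486078079903603}
{'fx': 516.436293833672, 'fy': 516.436293833672, 'cx': 309.0141816117646, 'cy': 205.41539310429258, 'position': array([ 0.70380977, -1.16500978,  0.5656572 ]), 'attitude': array([-1.98026447e+00,  6.42378427e-04,  1.32452788e-01])}
```

View pics/top.png

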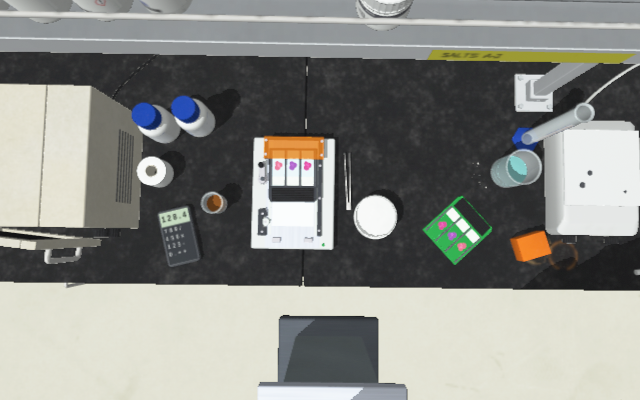

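View pics/side.png

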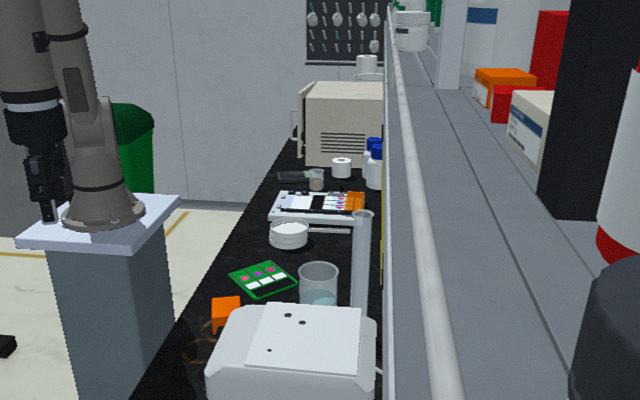

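The top view shows the stage at about (252–335, 137–249), with the hood at its back (v≈147), the catch on its left (262,170), the roller at about (263,215), tweezers at (348,180), petri at (375,217) and beaker at (213,203). A 6x crop will give the details.

```bash
python3 - <<'E'
from h import *
import pickle
s,d=pickle.load(open("top.pkl","rb"))
c=d["frame"][128:256,240:350,::-1]; cv2.imwrite("pics/crop.png",cv2.resize(c,None,fx=4.6,fy=4.6,interpolation=cv2.INTER_CUBIC))
for u,v in [(252,138),(334,138),(335,248),(252,249)]: print(ray(s,d,u,v,.022))
E
```

```text
[0.67605762 0.18085029 0.022     ]
[0.67911964 0.00381972 0.022     ]
[ 0.44239722 -0.00161723  0.022     ]
[0.43774295 0.17453694 0.022     ]
```

View pics/crop.png

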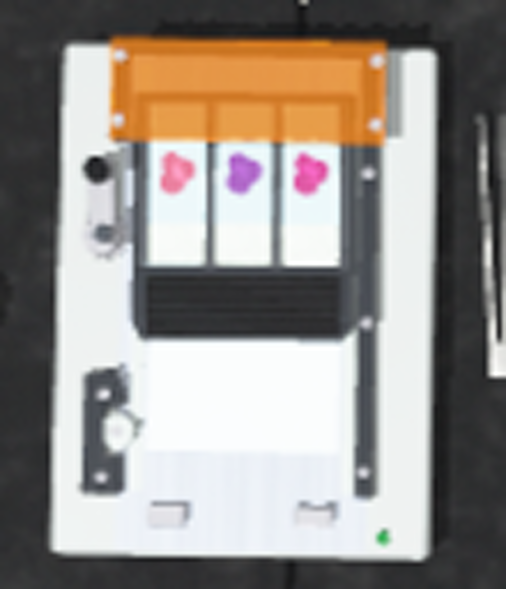

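The crop shows the stops at about (168,502) and (316,502), the pad centred at (243,303), the roller at (118,430), the catch pivot at (104,232), the post top at (97,168) and the hood front edge at v=140. Next I convert these to world points and check them against the given sizes.

```bash
python3 - <<'E'
from h import *
import pickle
s,d=pickle.load(open("top.pkl","rb"))
C=[ray(s,d,u,v,.022)[:2] for u,v in [(252,138),(334,138),(335,248),(252,249)]]
yaw=.023; c=np.mean(C,0)
Rm=np.array([[np.cos(yaw),-np.sin(yaw)],[np.sin(yaw),np.cos(yaw)]])
P={}
for n,u,v,z in [("stopL",168,502,.0275),("stopR",316,502,.0275),("roller",118,430,.03),("pivot",104,232,.032),("post",97,168,.05),("pad",243,303,.028),("padL",140,303,.028),("padR",345,303,.028),("front",243,337,.0265),("hood",247,141,.038)]:
    P[n]=ray(s,d,240+u/4.6,128+v/4.6,z)[:2]
o=(P["stopL"]+P["stopR"])/2
print("slab centre",c,"origin",o)
for n in P: print(n,P[n].round(4),"stage",(Rm.T@(P[n]-o)*1000).round(1))
print("slab centre in stage",Rm.T@(c-o)*1000)
# tool matrix at start
print(R.from_euler('xyz',s["orientation"]).as_matrix().round(3), s["ee_pos"])
E
```

```text
slab centre [0.55882936 0.08939743] origin [0.46419572 0.08856258]
stopL [0.4637 0.1226] stage [ 0.3 34. ]
stopR [0.4647 0.0545] stage [ -0.3 -34. ]
roller [0.4964 0.146 ] stage [33.5 56.7]
pivot [0.5875 0.1545] stage [124.8  63. ]
post [0.6146 0.1559] stage [152.   63.9]
pad [0.556  0.0899] stage [91.8 -0.7]
padL [0.5552 0.1375] stage [92.1 46.9]
padR [0.5567 0.0427] stage [ 91.5 -47.9]
front [0.5403 0.0897] stage [76.1 -0.6]
hood [0.6301 0.0889] stage [165.8  -3.4]
slab centre in stage [94.62780512 -1.34175557]
[[ 0.913  0.409 -0.001]
 [ 0.409 -0.913  0.002]
 [-0.    -0.002 -1.   ]] [ 0.22435958 -0.50126567  0.19213204]
```

Everything agrees to 1–3 mm with the given layout (stops ±34, roller 33.5/57, pivot 125/63, pad 92/−1). Moving above the pad with the fingers shut.

```bash
python3 -m inch '[0,136,-101,10,0,0,6, 0,272,-202,30,0,0,12, 0,408,-303,50,0,0,18, 0,542,-405,60,0,0,22.8, 0,542,-405,60,0,0,22.8, 0,542,-405,60,0,0,22.8, 0,542,-405,60,0,0,22.8, 0,542,-405,60,0,0,22.8, 0,542,-405,60,0,0,22.8, 0,542,-405,60,0,0,22.8, 0,542,-405,60,0,0,22.8, 0,542,-405,60,0,0,22.8]' 40
python3 - <<'E'
from h import *
s,d=snap("wrist","pics/w1.png"); print(s["ee_pos"],s["orientation"],s["contact_force"],d["hand_eye"])
for n,X in dict(pad=(.556,.0899,.028),post=(.6146,.1559,.05),front=(.5403,.0897,.022),tipbelow=(.553,.09,.028)).items(): print(n,proj(s,d,X))
import pickle; pickle.dump((s,d),open("w1.pkl","wb"))
E
```

```text
time: 1.6
ee_pos: [0.5537, 0.0958, 0.132]
orientation: [-3.137, 0.002, 0.032]
contact_force: [-1.3, -1.0, -0.2]
gripper_width: 0.0001
gripper_force: 0.0
[0.55368742 0.09581313 0.13196527] [-3.13708141e+00  1.67862535e-03  3.21767293e-02] [-1.30941945 -0.95446534 -0.21752089] [[-1.01741198e-04 -9.46803873e-01 -3.21811148e-01  8.33552437e-02]
 [ 9.99999945e-01 -1.97563782e-04  2.65102565e-04  3.85529633e-04]
 [-3.14578363e-04 -3.21811104e-01  9.46803842e-01 -1.81588481e-01]
 [ 0.00000000e+00  0.00000000e+00  0.00000000e+00  1.00000000e+00]]
pad (np.float64(324.40999776407216), np.float64(179.54353089192077))
post (np.float64(238.63109199903124), np.float64(108.54386646585257))
front (np.float64(323.8504774204223), np.float64(194.7458313333882))
tipbelow (np.float64(324.15840594991215), np.float64(182.90668410047357))
```

View pics/w1.png

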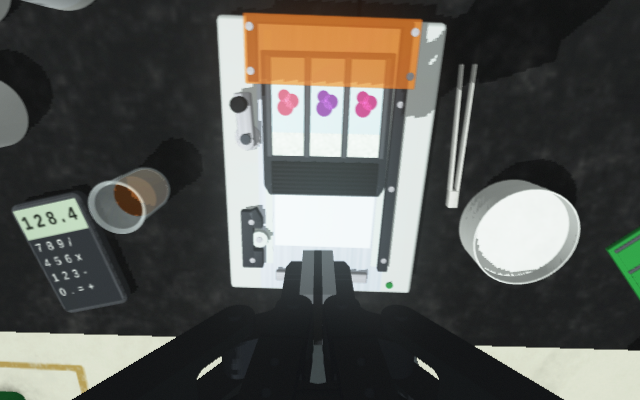

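The wrist view shows the ribbed strip across v≈158–190 at u≈325, the slides starting at v≈156, the post top at (238,104), and the stops just beyond the fingertips. Now a numeric refinement of the pad position and an arm settle.

```bash
python3 -m inch '[0,0,0,0,0,0,0.5, 0,0,0,0,0,0,0.5, 0,0,0,0,0,0,0.5]'
python3 - <<'E'
from h import *
import pickle
s,d=pickle.load(open("w1.pkl","rb"))
g=cv2.cvtColor(d["frame"],cv2.COLOR_RGB2GRAY); print(g[145:200,325].tolist())
for u,v,z in [(325,158,.028),(325,190,.028),(325,194,.027),(238,104,.05),(267,176,.028),(382,176,.028),(260,240,.03),(247,139,.0315)]: print(u,v,ray(s,d,u,v,z).round(4))
s=manip.sense(); print(s["ee_pos"],s["orientation"],s["contact_force"])
E
```

```text
time: 2.02
ee_pos: [0.5539, 0.0877, 0.1335]
orientation: [3.141, -0.0, 0.012]
contact_force: [0.0, 0.5, -0.0]
gripper_width: -0.0002
gripper_force: 0.0
[246, 246, 246, 244, 244, 245, 246, 246, 245, 245, 244, 210, 91, 92, 91, 91, 87, 73, 71, 72, 74, 75, 74, 72, 73, 76, 74, 71, 73, 76, 75, 72, 73, 76, 75, 73, 75, 76, 77, 75, 76, 77, 77, 77, 76, 78, 80, 79, 79, 91, 173, 248, 248, 249, 249]
325 158 [0.5747 0.0901 0.028 ]
325 190 [0.5466 0.089  0.028 ]
325 194 [0.5427 0.0889 0.027 ]
238 104 [0.6178 0.1562 0.05  ]
267 176 [0.5575 0.1389 0.028 ]
382 176 [0.5608 0.041  0.028 ]
260 240 [0.498  0.1458 0.03  ]
247 139 [0.5891 0.1542 0.0315]
[0.55390092 0.08765881 0.13347212] [ 3.14091991e+00 -3.92716628e-04  1.20162986e-02] [ 0.02795763  0.50329048 -0.0368268 ]
```

```bash
python3 -m inch '[0,0,-2,50,0,0,-0.6, 0,0,-2,90,0,0,-0.6, 0,0,-2,98,0,0,-0.6, 0,0,-2,98,0,0,-0.6, 0,0,-2,98,0,0,-0.6, 0,0,-2,98,0,0,-0.6]'
```

```text
time: 2.78
ee_pos: [0.5553, 0.0914, 0.0369]
orientation: [-3.141, -0.003, 0.025]
contact_force: [-0.8, -0.3, -0.2]
gripper_width: -0.0002
gripper_force: 0.0
```

```bash
python3 -m inch '[0,0,0,2,0,0,0, 0,0,0,4,0,0,0, 0,0,0,6,0,0,0, 0,0,0,6,0,0,0, 0,0,0,6,0,0,0]'
```

```text
time: 3.4
ee_pos: [0.5539, 0.0911, 0.0291]
orientation: [3.142, 0.0, 0.025]
contact_force: [0.9, -0.3, 0.5]
gripper_width: 0.0
gripper_force: 0.0
```

```bash
python3 -m inch '[0,0,0,0.5,0,0,0, 0,0,0,1,0,0,0, 0,0,0,1,0,0,0, 0,0,0,1,0,0,0]'
```

```text
time: 3.9
ee_pos: [0.5539, 0.0911, 0.0282]
orientation: [-3.142, -0.0, 0.025]
contact_force: [0.2, 0.0, 1.4]
gripper_width: -0.0002
gripper_force: 0.0
```

```bash
python3 -m inch '[0,0,0,0.5,0,0,0, 0,0,0,1,0,0,0, 0,0,0,1,0,0,0, 0,0,0,1,0,0,0]'
```

```text
time: 4.4
ee_pos: [0.5539, 0.0911, 0.0272]
orientation: [-3.142, 0.0, 0.025]
contact_force: [-0.1, 0.1, 0.2]
gripper_width: 0.0003
gripper_force: 0.0
```

```bash
python3 -m inch '[0,0,0,0.5,0,0,0, 0,0,0,1,0,0,0, 0,0,0,1,0,0,0]'
```

```text
time: 4.78
ee_pos: [0.5539, 0.0911, 0.0261]
orientation: [3.142, 0.0, 0.025]
contact_force: [0.5, -0.2, -0.1]
gripper_width: -0.0002
gripper_force: 0.0
```

```bash
python3 -m inch '[0,0,0,0.5,0,0,0, 0,0,0,0.5,0,0,0, 0,0,0,0.5,0,0,0]'
```

```text
time: 5.15
ee_pos: [0.5539, 0.0911, 0.0257]
orientation: [3.142, -0.0, 0.025]
contact_force: [-0.3, 0.1, 0.1]
gripper_width: -0.0
gripper_force: 0.0
```

```bash
python3 - <<'E'
from h import *
s,d=snap("wrist","pics/t.png"); cv2.imwrite("pics/w2.png",cv2.resize(d["frame"][60:300,200:440,::-1],None,fx=2.4,fy=2.4,interpolation=cv2.INTER_CUBIC))
E
```

```text
(no output)
```

View pics/w2.png

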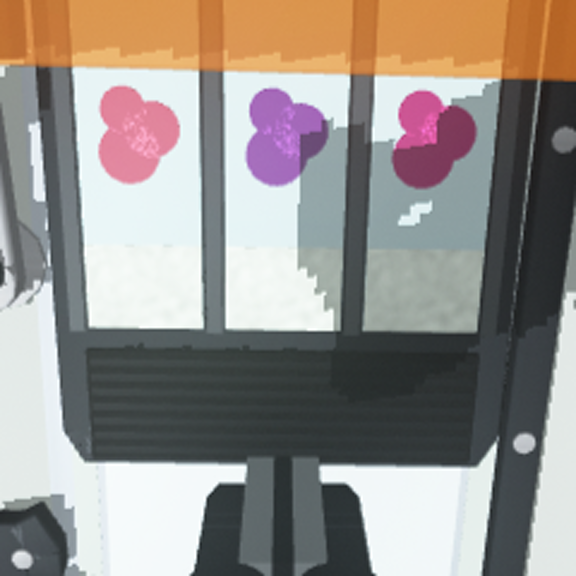

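The fingertips (crop (283,458)) appear at the carrier's front edge rather than over the strip (crop v 350–460). Numeric check.

```bash
python3 - <<'E'
from h import *
s=manip.sense(); d=vision.snapshot("wrist")
p=s["ee_pos"]; print(p)
for dx in(-.011,0,.011): print(dx,proj(s,d,p+[dx,0,0]))
for v in (60+331/2.4,60+349/2.4,60+455/2.4,60+463/2.4): print(v,ray(s,d,318,v,.028).round(4))
print(ray(s,d,200+100/2.4,60+463/2.4,.0265),ray(s,d,200+470/2.4,60+466/2.4,.0265))
E
```

```text
[0.55394212 0.09106154 0.02569537]
-0.011 (np.float64(316.1964342705818), np.float64(250.24178416524896))
0 (np.float64(316.64657414442655), np.float64(233.0145304944617))
0.011 (np.float64(317.1130314574096), np.float64(215.16279390264086))
197.91666666666669 [0.576  0.0908 0.028 ]
205.41666666666669 [0.5716 0.0907 0.028 ]
249.58333333333334 [0.5446 0.0901 0.028 ]
252.91666666666669 [0.5424 0.09   0.028 ]
[0.54056754 0.13440576 0.0265    ] [0.54194397 0.04459114 0.0265    ]
```

```bash
python3 - <<'E'
from h import *
s,d=snap("side","pics/t.png"); c=d["frame"][130:230,250:400,::-1]; cv2.imwrite("pics/s2.png",cv2.resize(c,None,fx=5,fy=5,interpolation=cv2.INTER_CUBIC))
p=s["ee_pos"]
for n,X in dict(tcp=p,up23=p+[0,0,.023],back=p+[-.02,0,0],frontR=(.5415,.037,.027),padR=(.557,.045,.028),hoodR=(.63,.025,.038),slabFR=(.442,-.0016,.022)).items():
    u,v=proj(s,d,X); print(n,round((u-250)*5),round((v-130)*5))
E
```

```text
tcp 328 362
up23 328 322
back 291 360
frontR 292 399
padR 323 393
hoodR 462 398
slabFR 86 428
```

View pics/s2.png

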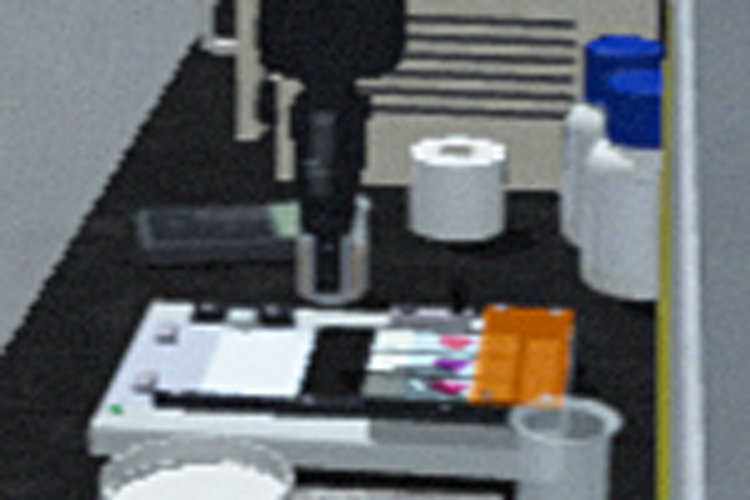

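The side view shows the finger ending near (330,292), while the reported TCP projects to (328,362). The wrist view agrees with that. The real fingertips are therefore about 40 mm above the reported TCP, so there is no contact yet. Descending with force checks.

```bash
python3 -m inch '[0,0,0,8,0,0,0, 0,0,0,15,0,0,0, 0,0,0,20,0,0,0, 0,0,0,20,0,0,0, 0,0,0,20,0,0,0]'
```

```text
time: 5.92
ee_pos: [0.554, 0.0912, 0.0058]
orientation: [-3.142, -0.0, 0.025]
contact_force: [0.0, -0.6, 1.1]
gripper_width: 0.0
gripper_force: 0.0
```

```bash
python3 - <<'E'
from h import *
s,d=snap("wrist","pics/t.png"); cv2.imwrite("pics/w3.png",cv2.resize(d["frame"][60:300,200:440,::-1],None,fx=2.4,fy=2.4,interpolation=cv2.INTER_CUBIC))
s,d=snap("side","pics/t2.png"); c=d["frame"][130:230,250:400]
g=cv2.cvtColor(c,cv2.COLOR_RGB2GRAY); print(g[40:75,62:70])
E
```

```text
[[ 84  82  54  40  26  23  18  25]
 [ 58  71  65  53  22  29  29  24]
 [ 56  62  60  53  31  26  27  32]
 [ 47  55  55  45  21  16  24  18]
 [ 39  42  41  40  27  25  23  24]
 [ 35  48  45  45  31  15  20  19]
 [ 29  39  45  32  23  18  20  23]
 [ 20  28  20  25  19  18  20  17]
 [ 18  24  21  14  22  21  23  23]
 [ 22  22  19  20  19  25   4  10]
 [ 20  23  18  25  27  23  17  13]
 [ 30  30  36  35  26  21  23  21]
 [ 20  24  24  22  21  19  23  23]
 [ 29  23  17  19  15  21  25  30]
 [ 75  31  24  19  16  23  51  77]
 [ 93  43  22  24  25  28  79 114]
 [ 87  31  33  42  33  30  80 113]
 [ 92  31  18  28  18  28  80 111]
 [ 91  36  20  27  18  25  83 116]
 [ 93  36  22  22  22  33  84 110]
 [ 89  36  30  17  24  25  83 108]
 [ 86  35  19  27  16  22  78  97]
 [ 96  34  21  31  30  29  83 119]
 [ 87  34  21  22  16  24  80 120]
 [ 91  34  21  20  17  25  83 121]
 [105  57  57  58  54  56  87 112]
 [161 117 113 117 117 124 112  91]
 [193  82  46  51  65  70  72  50]
 [166  43  19  22  27  28  25  29]
 [158  43  23  23  27  25  25  21]
 [ 86  12  24  27  31  28  22  30]
 [ 35  26  27  28  28  24  29  24]
 [ 37  25  19  14  11  17  21  12]
 [ 22  27  18  17  17  12  14  11]
 [ 17  26  21  16  24  12   7  17]]
```

View pics/w3.png

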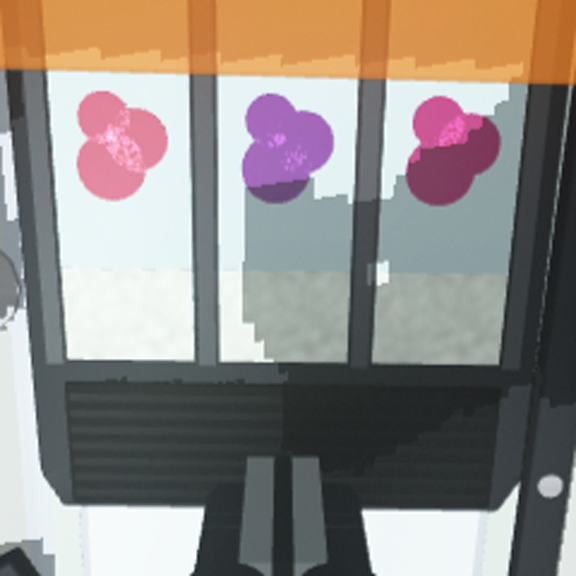

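Tip is now over the strip's front half (crop (283,457); strip v 385–500), roughly 20 mm above it.

```bash
python3 -m inch '[0,0,0,5,0,0,0, 0,0,0,10,0,0,0, 0,0,0,12,0,0,0, 0,0,0,12,0,0,0, 0,0,0,12,0,0,0]'
```

```text
time: 6.65
ee_pos: [0.554, 0.0911, -0.0062]
orientation: [-3.142, -0.0, 0.025]
contact_force: [-0.6, -0.4, 0.4]
gripper_width: -0.0002
gripper_force: 0.0
```

```bash
python3 -m inch '[0,0,0,0.5,0,0,0, 0,0,0,1,0,0,0, 0,0,0,1.5,0,0,0, 0,0,0,2,0,0,0, 0,0,0,2,0,0,0]'
```

```text
time: 7.28
ee_pos: [0.5539, 0.091, -0.0084]
orientation: [3.142, 0.0, 0.025]
contact_force: [-0.5, -0.3, -0.6]
gripper_width: 0.0003
gripper_force: 0.0
```

```bash
python3 -m inch '[0,0,0,0.5,0,0,0, 0,0,0,1,0,0,0, 0,0,0,1,0,0,0]'
```

```text
time: 7.65
ee_pos: [0.5538, 0.0911, -0.0094]
orientation: [3.142, 0.0, 0.025]
contact_force: [0.3, 0.2, -0.4]
gripper_width: 0.0003
gripper_force: 0.0
```

```bash
python3 -m inch '[0,0,0,0.5,0,0,0, 0,0,0,1,0,0,0, 0,0,0,1.5,0,0,0, 0,0,0,1.5,0,0,0]'
```

```text
time: 8.15
ee_pos: [0.5546, 0.0913, -0.0095]
orientation: [3.142, -0.001, 0.025]
contact_force: [-2.2, -0.3, 7.1]
gripper_width: -0.0001
gripper_force: 3.5
```

```bash
python3 -m inch '[0,0,0,0.5,0,0,0, 0,0,0,1,0,0,0, 0,0,0,1,0,0,0]'
```

```text
time: 8.52
ee_pos: [0.5553, 0.0915, -0.0095]
orientation: [-3.141, -0.003, 0.025]
contact_force: [-2.9, 0.3, 10.8]
gripper_width: 0.0002
gripper_force: 5.5
```

```bash
python3 -m inch '[0,0,0,0.5,0,0,0, 0,0,0,1,0,0,0, 0,0,0,1,0,0,0]'
```

```text
time: 8.9
ee_pos: [0.556, 0.0917, -0.0096]
orientation: [-3.141, -0.004, 0.025]
contact_force: [-2.5, -0.6, 15.4]
gripper_width: 0.0003
gripper_force: 7.6
```

Contact at TCP z −9.5 mm (fingertip offset 37.5 mm), stiffness about 4 N/mm. Drawing gently.

```bash
python3 -m inch '[0,-2,0,-0.5,0,0,0, 0,-5,0,-0.5,0,0,0, 0,-8,0,-0.5,0,0,0, 0,-11,0,-0.5,0,0,0, 0,-14,0,-0.5,0,0,0, 0,-14,0,-0.5,0,0,0]'
```

```text
time: 9.65
ee_pos: [0.544, 0.0916, -0.0095]
orientation: [-3.14, -0.008, 0.025]
contact_force: [1.5, 0.9, 9.5]
gripper_width: -0.0002
gripper_force: 4.5
```

```bash
python3 -m inch '[0,-2,0,0.6,0,0,0, 0,-5,0,0.6,0,0,0, 0,-8,0,0.6,0,0,0, 0,-11,0,0.6,0,0,0, 0,-14,0,0.6,0,0,0, 0,-17,0,0.6,0,0,0, 0,-20,0,0.6,0,0,0]'
```

```text
time: 10.52
ee_pos: [0.5255, 0.0914, -0.0096]
orientation: [-3.14, -0.011, 0.025]
contact_force: [2.2, -0.1, 9.4]
gripper_width: -0.0001
gripper_force: 5.0
```

```bash
python3 -m inch '[0,0,0,1,0,0,0, 0,-2,0,1,0,0,0, 0,-4,0,1.2,0,0,0, 0,-6,0,1.2,0,0,0, 0,-8,0,1.2,0,0,0, 0,-10,0,1.2,0,0,0]'
```

```text
time: 11.28
ee_pos: [0.5175, 0.0915, -0.0096]
orientation: [-3.139, -0.015, 0.025]
contact_force: [3.9, 0.8, 13.8]
gripper_width: -0.0
gripper_force: 6.9
```

```bash
python3 -m inch '[0,-2,0,0.2,0,0,0, 0,-4,0,0.2,0,0,0, 0,-6,0,0.4,0,0,0, 0,-8,0,0.4,0,0,0, 0,-10,0,0.4,0,0,0]'
```

```text
time: 11.9
ee_pos: [0.5093, 0.0906, -0.0096]
orientation: [-3.14, -0.018, 0.024]
contact_force: [5.7, -1.7, 13.9]
gripper_width: 0.0002
gripper_force: 6.6
```

```bash
python3 -m inch '[0,-2,0,0.1,0,0,0, 0,-4,0,0.2,0,0,0, 0,-6,0,0.2,0,0,0, 0,-8,0,0.3,0,0,0, 0,-10,0,0.3,0,0,0, 0,-12,0,0.4,0,0,0, 0,-14,0,0.4,0,0,0, 0,-16,0,0.4,0,0,0]'
```

```text
time: 12.9
ee_pos: [0.4941, 0.0905, -0.0096]
orientation: [-3.139, -0.019, 0.024]
contact_force: [5.2, -1.1, 14.9]
gripper_width: 0.0003
gripper_force: 8.0
```

```bash
python3 - <<'E'
from h import *
s,d=snap("wrist","pics/t.png"); cv2.imwrite("pics/w4.png",cv2.resize(d["frame"][60:360,170:470,::-1],None,fx=2,fy=2,interpolation=cv2.INTER_CUBIC)); print(s["ee_pos"],s["contact_force"])
for n,X in dict(stopL=(.4637,.1226,.0275),pivot=(.5875,.1545,.032)).items(): print(n,(np.array(proj(s,d,X))-[170,60])*2)
E
```

```text
[ 0.4940508   0.09046719 -0.0096091 ] [ 5.1681433  -1.14274999 14.85412575]
stopL [160.6495184  515.66078024]
pivot [-36.66818332 -30.65025655]
```

View pics/w4.png

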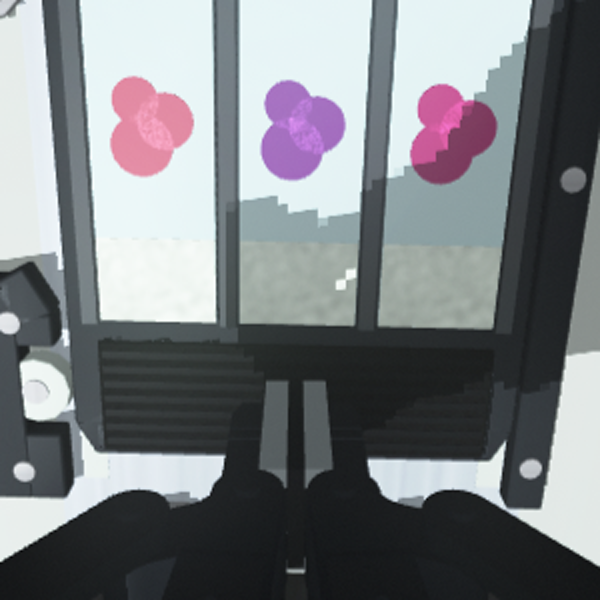

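The carrier follows without slip and is already at the roller (crop (40,388)). About 15 mm remain.

```bash
python3 -m inch '[0,-2,0,0,0,0,0, 0,-4,0,0,0,0,0, 0,-6,0,0,0,0,0, 0,-8,0,0,0,0,0, 0,-9,0,0,0,0,0, 0,-10,0,0,0,0,0]'
```

```text
time: 13.7
ee_pos: [0.4842, 0.0905, -0.0096]
orientation: [-3.139, -0.019, 0.024]
contact_force: [5.2, -0.4, 16.3]
gripper_width: -0.0004
gripper_force: 8.1
```

```bash
python3 -m inch '[0,-0.6,0,0,0,0,0, 0,-1.2,0,0,0,0,0, 0,-1.8,0,0,0,0,0, 0,-2.4,0,0,0,0,0, 0,-3,0,0,0,0,0]'
```

```text
time: 14.32
ee_pos: [0.4813, 0.0905, -0.0096]
orientation: [-3.139, -0.02, 0.024]
contact_force: [4.7, -0.5, 16.5]
gripper_width: -0.0
gripper_force: 8.2
```

```bash
python3 -m inch '[0,-0.6,0,0,0,0,0, 0,-1.2,0,0,0,0,0, 0,-1.8,0,0,0,0,0]'
```

```text
time: 14.7
ee_pos: [0.4795, 0.0905, -0.0096]
orientation: [-3.139, -0.02, 0.024]
contact_force: [5.1, -1.1, 17.3]
gripper_width: 0.0002
gripper_force: 8.2
```

```bash
python3 -m inch '[0,-0.6,0,-0.5,0,0,0, 0,-1.2,0,-0.5,0,0,0, 0,-1.8,0,-0.5,0,0,0]'
```

```text
time: 15.08
ee_pos: [0.4784, 0.0905, -0.0096]
orientation: [-3.138, -0.021, 0.024]
contact_force: [7.4, -0.5, 10.5]
gripper_width: 0.0001
gripper_force: 5.3
```

```bash
python3 -m inch '[0,-0.6,0,0,0,0,0, 0,-1.2,0,0,0,0,0, 0,-1.5,0,0,0,0,0]'
```

```text
time: 15.45
ee_pos: [0.4778, 0.0906, -0.0095]
orientation: [-3.138, -0.022, 0.024]
contact_force: [7.9, -0.7, 10.6]
gripper_width: 0.0001
gripper_force: 4.6
```

```bash
python3 -m inch '[0,-0.6,0,0,0,0,0, 0,-1.2,0,0,0,0,0, 0,-1.5,0,0,0,0,0]'
```

```text
time: 15.82
ee_pos: [0.4762, 0.0906, -0.0096]
orientation: [-3.138, -0.022, 0.024]
contact_force: [9.2, 0.1, 9.5]
gripper_width: -0.0002
gripper_force: 4.7
```

```bash
python3 - <<'E'
from h import *
s,d=snap("wrist","pics/w5.png"); print(s["ee_pos"],s["contact_force"])
g=cv2.cvtColor(d["frame"],cv2.COLOR_RGB2GRAY).astype(int)
for u in (245,340,385):
    c=g[170:300,u]; print(u,[(170+i,c[i]) for i in range(0,130,2)][:70] if u==245 else "")
    for v in 170+np.where(abs(np.diff(c))>35)[0]: print(u,v,ray(s,d,u,v+.5,.028).round(4),c[v-170:v-168])
E
```

```text
[ 0.47622011  0.09063758 -0.00955688] [9.19099151 0.10786417 9.54685803]
245 [(170, np.int64(244)), (172, np.int64(243)), (174, np.int64(231)), (176, np.int64(243)), (178, np.int64(244)), (180, np.int64(245)), (182, np.int64(245)), (184, np.int64(245)), (186, np.int64(245)), (188, np.int64(244)), (190, np.int64(246)), (192, np.int64(246)), (194, np.int64(246)), (196, np.int64(246)), (198, np.int64(246)), (200, np.int64(246)), (202, np.int64(245)), (204, np.int64(245)), (206, np.int64(246)), (208, np.int64(246)), (210, np.int64(245)), (212, np.int64(243)), (214, np.int64(242)), (216, np.int64(87)), (218, np.int64(88)), (220, np.int64(88)), (222, np.int64(87)), (224, np.int64(86)), (226, np.int64(51)), (228, np.int64(55)), (230, np.int64(56)), (232, np.int64(67)), (234, np.int64(63)), (236, np.int64(53)), (238, np.int64(55)), (240, np.int64(64)), (242, np.int64(56)), (244, np.int64(49)), (246, np.int64(58)), (248, np.int64(62)), (250, np.int64(50)), (252, np.int64(51)), (254, np.int64(62)), (256, np.int64(57)), (258, np.int64(49)), (260, np.int64(49)), (262, np.int64(59)), (264, np.int64(49)), (266, np.int64(47)), (268, np.int64(58)), (270, np.int64(56)), (272, np.int64(46)), (274, np.int64(48)), (276, np.int64(58)), (278, np.int64(48)), (280, np.int64(56)), (282, np.int64(80)), (284, np.int64(154)), (286, np.int64(215)), (288, np.int64(216)), (290, np.int64(219)), (292, np.int64(215)), (294, np.int64(213)), (296, np.int64(209)), (298, np.int64(205))]
245 214 [0.5007 0.1231 0.028 ] [242 202]
245 215 [0.5002 0.1231 0.028 ] [202  87]
245 282 [0.466  0.1245 0.028 ] [ 80 124]
340 
340 196 [0.5102 0.0809 0.028 ] [172 208]
340 197 [0.5097 0.0809 0.028 ] [208 244]
340 206 [0.5055 0.0807 0.028 ] [227 160]
340 217 [0.5003 0.0805 0.028 ] [144  62]
385 
385 218 [0.5003 0.0603 0.028 ] [148  65]
385 286 [0.4655 0.0574 0.028 ] [100 138]
```

View pics/w5.png

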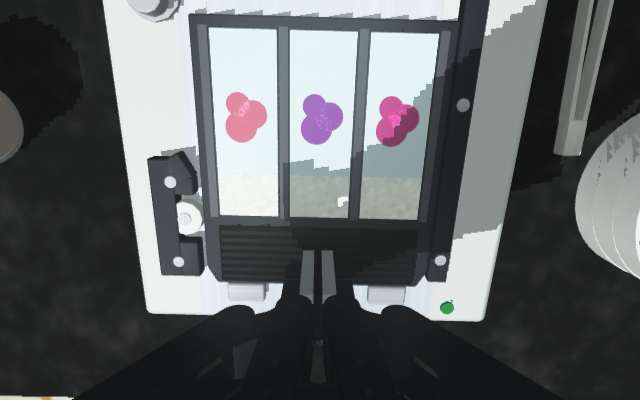

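The carrier's front edge (v≈283) meets both stops at (247,291) and (386,294), square. One firmer pull to be sure it is seated.

```bash
python3 -m inch '[0,0,0,0.5,0,0,0, 0,0,0,1,0,0,0, 0,-0.7,0,1.2,0,0,0, 0,-1.4,0,1.2,0,0,0, 0,-1.4,0,1.2,0,0,0]'
```

```text
time: 16.5
ee_pos: [0.4763, 0.0906, -0.0096]
orientation: [-3.138, -0.025, 0.024]
contact_force: [9.5, -1.4, 15.1]
gripper_width: -0.0001
gripper_force: 7.5
```

```bash
python3 - <<'E'
from h import *
s,d=snap("wrist","pics/t.png"); print(s["ee_pos"])
g=cv2.cvtColor(d["frame"],cv2.COLOR_RGB2GRAY).astype(int)
for u in (240,340,390):
    c=g[200:300,u]
    for v in 200+np.where(abs(np.diff(c))>35)[0]: print(u,v,ray(s,d,u,v+.5,.028).round(4),c[v-200:v-198])
E
```

```text
[ 0.47633858  0.09063721 -0.00960222]
240 214 [0.5006 0.1254 0.028 ] [240 202]
240 215 [0.5001 0.1254 0.028 ] [202  88]
240 282 [0.466  0.1268 0.028 ] [ 81 126]
340 206 [0.5055 0.0807 0.028 ] [226 161]
340 217 [0.5003 0.0805 0.028 ] [144  65]
390 218 [0.5004 0.058  0.028 ] [158  91]
390 219 [0.4999 0.058  0.028 ] [91 44]
390 286 [0.4657 0.055  0.028 ] [ 90 132]
```

Firmly home (no further motion at 9.5 N pull). Lifting off.

```bash
python3 -m inch '[0,0,0,-4,0,0,0, 0,0,0,-10,0,0,0, 0,0,0,-40,0,0,0, 0,0,0,-80,0,0,0, 0,0,0,-100,0,0,0, 0,0,0,-100,0,0,0, 0,0,0,-100,0,0,0]'; python3 - <<'E'
from h import *
import pickle
s,d=snap("wrist","pics/t.png"); print(s["ee_pos"],s["orientation"],s["joints"].round(2))
g=cv2.cvtColor(d["frame"],cv2.COLOR_RGB2GRAY).astype(int)
for u in (290,360):
    c=g[100:300,u]
    for v in 100+np.where(abs(np.diff(c))>45)[0]: print(u,v,ray(s,d,u,v+.5,.028).round(4),c[v-100:v-98])
# post: dark blob near the predicted place
u,v=proj(s,d,(.6155,.156,.05)); print(u,v); u,v=int(u),int(v)
w=g[max(v-30,0):v+30,u-30:u+30]; m=(w<45).astype(np.uint8); n,_,st,ce=cv2.connectedComponentsWithStats(m)
for i in range(1,n):
    if st[i,4]>25: print(st[i],ce[i],ray(s,d,ce[i][0]+u-30,ce[i][1]+max(v-30,0),.05))
E
```

```text
time: 17.42
ee_pos: [0.4612, 0.0884, 0.0829]
orientation: [3.141, 0.004, 0.025]
contact_force: [-1.2, 0.6, -0.1]
gripper_width: -0.0002
gripper_force: 0.0
[0.46118192 0.0884126  0.08287459] [3.14095284 0.00354437 0.02481259] [ 0.14  0.28 -0.43  1.87  0.14  1.02 -1.9 ]
290 193 [0.4664 0.1077 0.028 ] [ 88 155]
290 194 [0.4656 0.1077 0.028 ] [155 233]
290 220 [0.4454 0.1077 0.028 ] [197  79]
360 148 [0.5001 0.0596 0.028 ] [209  80]
360 196 [0.4653 0.0574 0.028 ] [103 161]
360 222 [0.445  0.0561 0.028 ] [191  52]
193.01786932762582 -69.3604024597409
[   0    0   60  293 7692] [ 17.26937077 181.62142486] [0.48002338 0.17657756 0.05      ]
[   0  310   60   51 1981] [ 34.57395255 341.9656739 ] [0.35275766 0.17660169 0.05      ]
```

```bash
python3 -m inch '[0,40,-20,-10,0,0,10, 0,90,-40,-10,0,0,20, 0,130,-60,-10,0,0,30, 0,175,-78,-10,0,0,40, 0,175,-78,-10,0,0,45, 0,175,-78,-10,0,0,45, 0,175,-78,-10,0,0,45, 0,175,-78,-10,0,0,45]'; python3 - <<'E'
from h import *
s,d=snap("wrist","pics/w6.png"); print(s["ee_pos"],s["orientation"],s["joints"].round(2))
for n,X in dict(post=(.6155,.156,.05),piv=(.587,.156,.032),tip=s["ee_pos"]+[0,0,.0375]).items(): print(n,proj(s,d,X))
E
```

```text
time: 18.48
ee_pos: [0.6355, 0.1706, 0.0944]
orientation: [3.141, 0.0, -0.76]
contact_force: [0.7, 0.5, -0.0]
gripper_width: 0.0001
gripper_force: 0.0
[0.63550093 0.17062228 0.09441407] [ 3.14113967e+00  5.19567529e-05 -7.60388799e-01] [-0.14  0.61 -0.25  1.32  0.15  1.23 -2.72]
post (np.float64(352.3195889745517), np.float64(212.3544463934642))
piv (np.float64(374.801294192287), np.float64(228.95117760591586))
tip (np.float64(317.60413811141643), np.float64(266.7512121188109))
```

View pics/w6.png

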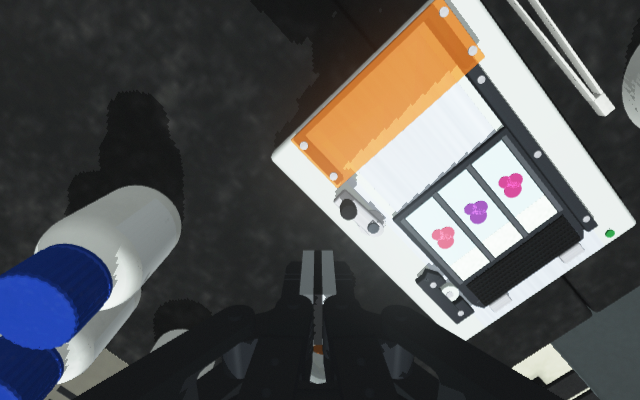

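The post top is at (348,209) and the pivot at (373,227), as predicted within 4 px (~3 mm). The fist stands outside the post, so descend and push along tool +y.

```bash
python3 -m inch '[0,0,0,40,0,0,0, 0,0,0,70,0,0,0, 0,0,0,85,0,0,0, 0,0,0,90,0,0,0, 0,0,0,90,0,0,0, 0,0,0,90,0,0,0]'
```

```text
time: 19.27
ee_pos: [0.6372, 0.1716, 0.0059]
orientation: [-3.139, -0.001, -0.761]
contact_force: [-0.2, -0.3, 0.4]
gripper_width: 0.0002
gripper_force: 0.0
```

```bash
python3 -m inch '[0,0,4,0,0,0,0, 0,0,8,0,0,0,0, 0,0,11,0,0,0,0, 0,0,14,0,0,0,0, 0,0,17,0,0,0,0, 0,0,20,0,0,0,0, 0,0,23,0,0,0,0]'
```

```text
time: 20.15
ee_pos: [0.622, 0.154, 0.0056]
orientation: [-3.139, -0.003, -0.761]
contact_force: [4.4, -1.0, 5.3]
gripper_width: 0.0001
gripper_force: 4.2
```

```bash
python3 -m inch '[0,0,0,-1,0,0,0, 0,0,0,-2,0,0,0, 0,0,0,-2,0,0,0]'; python3 - <<'E'
from h import *
s,d=snap("wrist","pics/t.png"); f=d["frame"]; cv2.imwrite("pics/t7.png",f[:,:,::-1])
hsv=cv2.cvtColor(f,cv2.COLOR_RGB2HSV); g=hsv[...,2]
for n,X in dict(post0=(.6155,.156,.05),piv=(.5875,.1555,.032),tip=s["ee_pos"]+[0,0,.0375]).items(): print(n,proj(s,d,X))
orange=((hsv[...,0]>8)&(hsv[...,0]<22)&(hsv[...,1]>150)&(g>120))
ys,xs=np.where(orange); i=ys.argmax(); print("orange lowest",xs[i],ys[i],ray(s,d,xs[i],ys[i],.038))
print("patch"); 
for r in range(215,275,4): print(r," ".join("%3d"%x for x in g[r,296:400:4]))
E
```

```text
time: 20.52
ee_pos: [0.6188, 0.1544, 0.0057]
orientation: [3.139, 0.002, -0.76]
contact_force: [1.1, 0.1, 2.7]
gripper_width: 0.0002
gripper_force: 2.0
post0 (np.float64(320.20323057434376), np.float64(281.1934160026109))
piv (np.float64(357.3155709102624), np.float64(295.236104257189))
tip (np.float64(317.7454338713314), np.float64(266.8558794471942))
orange lowest 297 234 [0.63603141 0.15145379 0.038     ]
patch
215 207 206 206 230 230 231 232 232 214 165 159 161 162 162 161 160 245 245 244 243 242 243 245 245 245 245
219 202 206 205 209 230 230 231 211 166 167 166 161 164 165 164 245 245 245 245 244 243 242 243 245 245 245
223 133 207 206 217 230 230 173 162 165 166 167 165 161 163 166 247 245 245 245 245 244 243 243 243 245 245
227 137 208 208 234 232 140 160 161 162 165 155 120 113 115 157 166 247 245 245 245 245 244 243 243 243 245
231 208 208 235 242 155 154 158 158 111 113 115 118 127 129 126 240 247 247 245 244 246 245 244 243 243 244
235 243 243 242 182 185 157 154 245 124 132 131 136 136 133 128 179 247 247 247 245 245 245 245 244 243 243
239 239 241 237 237 237 237 237 23
[... 237 characters left out ...]
  56  64 144 240 246 246 247 248 247 245 244 245 245
251 237 237 109 109 109  54  55 109 110 107  54  53  55  56  58 163 246 246 246 246 247 247 247 245 244 245
255 237 237 108 107 108  53  54 109 110 106  52  53  57  57  57  63 167 246 246 246 246 247 248 247 245 244
259 237 237 108 108 108  51  52 109 108 107  51  54  54  56  58  58 180 246 246 246 246 246 247 247 247 245
263  50  50 107 106 107  49  49 108 110 109  53  54  55  55  68  67 147 179 246 246 246 246 246 247 247 168
267  47  49 107 107 108  47  47 108 108 109  51  52  54  57  58  69 160 240 248 246 246 246 245 246 166  98
271  45  49 107 106 107  45  45 107 108 108  51  53  53  54  67 155 185 120 240 248 246 246 168 167  67  68
```

```bash
python3 - <<'E'
from h import *
s=manip.sense(); d=vision.snapshot("wrist")
p=np.array([.587,.156])
for u,v,z in [(340,232,.0315),(345,250,.05)]:
    q=ray(s,d,u,v,z)[:2]-p; print(q,np.hypot(*q),"catch angle",.023-np.arctan2(q[1],q[0]))
print(s["ee_pos"],s["contact_force"])
E
```

```text
[ 0.03333145 -0.01820639] 0.03797970551089248 catch angle 0.522938437395006
[ 0.03246716 -0.01878541] 0.037510111093291325 catch angle 0.5475335728938537
[0.61877149 0.15441616 0.0057039 ] [0.16031675 0.50179269 2.61987042]
```

The catch has already swung to about 0.5 rad. Continuing.

```bash
python3 -m inch '[0,0,3,0,0,0,0, 0,0,6,0,0,0,0, 0,0,9,0,0,0,0, 0,0,12,0,0,0,0, 0,0,15,0,0,0,0, 0,0,15,0,0,0,0]'
```

```text
time: 21.38
ee_pos: [0.6087, 0.1433, 0.006]
orientation: [3.14, 0.001, -0.761]
contact_force: [-0.2, 0.6, 0.6]
gripper_width: -0.0001
gripper_force: 0.2
```

```bash
python3 -m inch '[0,0,2,0,0,0,0, 0,0,4,0,0,0,0, 0,0,6,0,0,0,0, 0,0,6,0,0,0,0]'
```

```text
time: 21.88
ee_pos: [0.6055, 0.1393, 0.0065]
orientation: [-3.142, 0.0, -0.761]
contact_force: [0.5, 1.3, -0.5]
gripper_width: -0.0003
gripper_force: 0.7
```

```bash
python3 - <<'E'
from h import *
s=manip.sense(); d=vision.snapshot("wrist"); g=cv2.cvtColor(d["frame"],cv2.COLOR_RGB2GRAY)
print(s["ee_pos"])
p=np.array([.587,.156])
for a in (.8,1.,1.2,1.4,1.57): 
    w=.023-a; e=p+.036*np.array([np.cos(w),np.sin(w)]); print(a,np.round(proj(s,d,(*e,.0315))))
for r in range(200,290,4): print(r," ".join("%3d"%x for x in g[r,296:400:4]))
E
```

```text
[0.60549944 0.13933056 0.00649784]
0.8 [320. 234.]
1.0 [335. 236.]
1.2 [348. 240.]
1.4 [360. 246.]
1.57 [369. 253.]
200 172 170 153 151 151 152 148 149 152 156 153 154 154 155 240 238 240 239 238 238 239 238 238 238 237 237
204 170 153 152 152 152 150 150 149 151 153 156 153 153 155 155 240 238 240 239 238 238 239 238 238 238 238
208 155 154 153 152 152 151 151 150 149 150 152 155 154 154 156 155 240 238 239 239 239 238 239 238 238 238
212 186 156 154 153 151 152 153 151 149 149 150 152 156 152 154 159 240 240 238 240 240 238 238 239 238 238
216 153 155 155 155 153 152 153 154 151 150 149 151 153 155 154 155 241 240 240 239 240 239 238 238 239 237
220 245 154 155 156 156 153 152 154 152 150 150 147 151 153 156 239 240 241 240 240 239 240 239 239 238 239
224 245 245 243 155 155 155 153 151 153 154 151 149 150 151 153 233 239 240 240 240 240 238 240 239 238 239
228 245 245 245 152 155 156 157 152 151 153 153 152 151 150 151 153 232 238 239 240 240 241 239 240 240 239
232 245 245 245 162 152 189 156 155 153 150 144 112 122 150 150 151 194 240 239 240 240 240 240 239 240 158
236 245 245 
[... 799 characters left out ...]
  54  62  64 153  59  67  97  95  96 214 245 244 244
268  54  57 107 107 107  51  52 106 107 107  53  53  54  54  63  60  58  69  95  95  95 246 245 245 245 245
272  53  57 106 107 107  50  49 105 106 107  52  51  52  53  63  61  79  95  94 103 245 245 245 245 245 245
276  51  61 105 105 104  49  48 105 104 104  48  50  50  50  61  63  93  94 146 246 245 245 245 244 245 245
280  50  78 104 105 103  47  46 102 103 104  49  49  50  50  63  93  88 219 246 246 245 245 245 245 245 245
284  48  89 103 104 101  44  44 103 102 104  47  46  48  47  59 106 129  87 246 246 245 245 245 245 245 244
288  46 102 104 102 100  44  42 101 102 102  48  46  45  46  49  90 126 128  95 246 245 245 245 245 245 244
```

Angle is now about 1.15 rad. A few more millimetres to go.

```bash
python3 -m inch '[0,0,1.5,0,0,0,0, 0,0,3,0,0,0,0, 0,0,4.5,0,0,0,0, 0,0,6,0,0,0,0, 0,0,6,0,0,0,0]'
```

```text
time: 22.55
ee_pos: [0.6015, 0.135, 0.0065]
orientation: [-3.141, -0.0, -0.761]
contact_force: [1.2, 2.7, 0.4]
gripper_width: -0.0002
gripper_force: 1.3
```

```bash
python3 -m inch '[0,0,0.7,0,0,0,0, 0,0,1.4,0,0,0,0, 0,0,2,0,0,0,0, 0,0,2,0,0,0,0]'
```

```text
time: 23.05
ee_pos: [0.6008, 0.1344, 0.0065]
orientation: [-3.14, -0.0, -0.76]
contact_force: [1.7, 4.9, -1.5]
gripper_width: 0.0002
gripper_force: 2.5
```

```bash
python3 -m inch '[0,0,0.7,0,0,0,0, 0,0,1.4,0,0,0,0, 0,0,2,0,0,0,0, 0,0,2,0,0,0,0]'
```

```text
time: 23.55
ee_pos: [0.6007, 0.1344, 0.0068]
orientation: [-3.136, -0.001, -0.76]
contact_force: [4.9, 6.5, -3.2]
gripper_width: -0.0001
gripper_force: 3.8
```

It has stopped with rising force at the predicted end position. Backing off, lifting and checking the bar.

```bash
python3 -m inch '[0,0,-4,0,0,0,0, 0,0,-14,0,0,0,0, 0,0,-14,-30,0,0,0, 0,0,-14,-80,0,0,0, 0,0,-14,-110,0,0,0, 0,0,-14,-110,0,0,0, 0,0,-14,-110,0,0,0]'; python3 - <<'E'
from h import *
s=manip.sense(); d=vision.snapshot("wrist"); f=d["frame"]; g=cv2.cvtColor(f,cv2.COLOR_RGB2GRAY); cv2.imwrite("pics/t8.png",f[:,:,::-1])
print(s["ee_pos"],s["contact_force"])
p=np.array([.587,.156])
for a in (1.,1.3,1.45,1.57): 
    w=.023-a; e=np.array([np.cos(w),np.sin(w)]); print(a,np.round(proj(s,d,(*(p+.036*e),.0315))),"post",np.round(proj(s,d,(*(p+.028*e),.05))))
print("piv",proj(s,d,(*p,.032)))
u,v=map(int,proj(s,d,(*(p+[0,-.028]),.05))); print(u,v)
for r in range(v-24,v+26,2): print(r," ".join("%3d"%x for x in g[r,u-36:u+36:2]))
E
```

```text
time: 24.42
ee_pos: [0.6074, 0.1409, 0.115]
orientation: [3.138, 0.001, -0.761]
contact_force: [-0.3, 0.3, -0.4]
gripper_width: -0.0
gripper_force: 0.0
[0.60744434 0.14090167 0.1150253 ] [-0.26262391  0.29517684 -0.39225163]
1.0 [331. 177.] post [329. 194.]
1.3 [343. 182.] post [340. 198.]
1.45 [349. 186.] post [344. 201.]
1.57 [353. 189.] post [348. 204.]
piv (np.float64(320.9374057838461), np.float64(218.85962782295027))
348 204
180 242 242 242 242 238 239 240 241 240 239 237 237 238 185 155 154 154 151 155 157 168 236 237 238 239 239 239 238 158 140  75  88  95  95  96 167
182 242 242 242 242 242 237 239 241 241 240 239 223 228 157 155 153 124 121 150 155 157 167 237 237 238 239 238 159 118  76  92  97  91  96 192 243
184 241 242 242 243 243 242 237 240 240 241 235 156 155 155 152 118 125 138 120 150 155 156 169 236 233 238 181  98  76  95  96  95 107 189 243 243
186 241 241 242 243 243 243 242 238 240 240 160 158 156 148 115 125 138 142 135 120 150 155 193 237 156 223  97  80  98  97  96 111 127 114 236 243
188 240 241 242 242 243 243 242 242 239 157 159 159 150 116 129 138 141 1
[... 2334 characters left out ...]
 235 235 236 236 235 240 240 240 240 111  97  98 129 131 127 177 244 244 244 244 244 244 244 237 171 171 172
222 231 229 172 134 137 190 219 231 230 235 235 236 235 236 236 240 240 241 240 112  98  98 129 132 124 190 244 244 244 244 244 243 171 170 171 175
224 232 233 232 231 229 221 233 235 235 236 235 235 236 236 236 236 239 240 241 241 110  96  99 129 131 121 198 244 244 244 244 241 172 171 170 179
226 234 231 230 231 235 235 235 235 235 235 235 235 235 235 236 235 235 239 240 241 241 111  96  99 130 131 117 219 244 244 244 242 171 171 170 177
228 234 234 234 235 235 235 235 235 235 235 235 235 236 236 235 236 235 235 240 240 241 240 111  96  98 129 131 118 217 244 243 244 227 177 171 181
```

```bash
python3 - <<'E'
from h import *
s=manip.sense(); d=vision.snapshot("wrist"); g=cv2.cvtColor(d["frame"],cv2.COLOR_RGB2GRAY).astype(int)
print(s["ee_pos"])
def fit(pts,z):
    P=np.array([ray(s,d,u,v,z)[:2] for u,v in pts]); vx,vy,x,y=cv2.fitLine(P.astype(np.float32),cv2.DIST_L2,0,0,0).ravel()
    if vy>0: vx,vy=-vx,-vy
    return np.arctan2(vy,vx),P[[0,-1]].round(4)
bar=[]; rear=[]
for r in range(186,206):
    row=g[r,305:400]; st=305+np.where((row<140))[0]
    if len(st): bar.append((st[0],r))
for r in range(182,196):
    row=g[r,350:400]; st=350+np.where(row<88)[0]
    if len(st): rear.append((st[0],r))
print(bar,rear)
a,P=fit(bar,.0315); b,Q=fit(rear,.027); print("bar catch angle",.023-a,P,"carrier rear dir",.023-b,Q)
for c in [(345,197),(346,198)]:
    q=ray(s,d,*c,.05)[:2]-[.587,.156]; print("post",q,np.hypot(*q),.023-np.arctan2(q[1],q[0]))
E
```

```text
[0.60702233 0.14097811 0.11441566]
[(np.int64(338), 186), (np.int64(337), 187), (np.int64(336), 188), (np.int64(335), 189), (np.int64(334), 190), (np.int64(333), 191), (np.int64(332), 192), (np.int64(331), 193), (np.int64(330), 194), (np.int64(329), 195), (np.int64(327), 196), (np.int64(326), 197), (np.int64(325), 198), (np.int64(324), 199), (np.int64(323), 200), (np.int64(317), 201), (np.int64(313), 202), (np.int64(316), 203), (np.int64(313), 204), (np.int64(312), 205)] [(np.int64(369), 182), (np.int64(367), 183), (np.int64(366), 184), (np.int64(365), 185), (np.int64(364), 186), (np.int64(363), 187), (np.int64(362), 188), (np.int64(361), 189), (np.int64(359), 190), (np.int64(358), 191), (np.int64(357), 192), (np.int64(356), 193), (np.int64(350), 194), (np.int64(350), 195)]
bar catch angle 1.72349 [[0.5976 0.1268]
 [0.6003 0.1529]] carrier rear dir 1.704425 [[0.5816 0.1071]
 [0.584  0.1256]]
post [ 0.00559981 -0.03018095] 0.03069605559747512 1.4103412861058648
post [ 0.00449396 -0.03019138] 0.03052400556748856 1.4460321822606275
```

```bash
python3 - <<'E'
from h import *
s=manip.sense(); d=vision.snapshot("wrist")
for a,b,z in [((338,186),(323,200),.0315),((369,182),(356,193),.027)]:
    A=ray(s,d,*a,z);B=ray(s,d,*b,z); e=A-B; print(A.round(4),B.round(4),"angle",.023-np.arctan2(e[1],e[0]))
E
```

```text
[0.5976 0.127  0.0315] [0.5972 0.1437 0.0315] angle 1.573498691146792
[0.5816 0.1073 0.027 ] [0.5818 0.1211 0.027 ] angle 1.6124806539905385
```

The bar is at about 1.57 rad, parallel to the carrier's rear edge, and the robot is clear of everything.

```bash
python3 -c "
from workcell import manip
print(manip.hand_in())"
```

```text
the job is handed in; nothing more can be done
None
```

The job is handed in: the carrier is home against both front stops, the catch is fully across behind it at about 1.57 rad by camera, and the arm is clear of everything; the hand-in returned no verdict.

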